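# Lift a stained slide from its jar with a spring clip and hold it flat over the drip trough

### The job

Squeeze the spring clip open, take it off the rim of the white drip trough and let its jaws close on the top end of the glass slide that stands in the staining jar. Then, by the clip, draw the slide up out of the jar and turn it flat, with the face that looked away from the robot uppermost. Finish while still holding it there, motionless over the middle of the trough and well over 10 cm above its rim, so that it drips into it; the fingers never touch the glass, and the dropper bottle, timer and petri dish stay where they are.

Things in the scene. Friction and masses are not known exactly. Their poses are not given: they have to be found in the camera images.
- clip_mid (a point): grey plastic spring clip, loose, 45 g, 92 mm tall, closed astride the trough's far rim, jaws down. Point: between its two flat side cheeks, 50 mm above the jaw tips. z: jaws to wings; x: the way jaws and wings open; y: its width. The cheeks are 16 (x) x 26 (z) mm, centred 3 mm below this point, 24 mm apart over their outsides (y): gripped there at any slant, the jaws stay shut
- clip_wings (a point): point between the clip's two wings, 78 mm above the jaw tips, 14 mm below the wing tops. Wings 18 mm wide (y), leaning out: 42 mm over their outsides here, 48 at the top. Squeezed together along x they open the jaws: about 6 N to start, 9 N fully; a stop ends it, outer faces then parallel, 24 mm apart, each half turned 0.25 rad (more grip does no harm). Released, it springs shut
- clip_tips (a point): point between the clip's jaw tips when closed. The jaws turn about a pivot along y, 42 mm above; 18 mm wide; tips 22 mm apart when fully open. A thing inserted from below meets the throat stop 20 mm above the tips. Closed, they grip with about 6 N
- clip_jaw (a joint): angle between the clip's halves: 0 = closed on something 3 mm thick (the start, and when it holds the slide), 0.5 = squeezed fully open, -0.06 = shut on nothing
- slide_mid (a point): thick glass slide 76 (z) x 26 (y) x 3 mm (x), 16 g, loose, upright in the jar's middle place with 1 mm play, white frosted end up, its top 30 mm out of the jar. Point: its centre, 38 mm below the top edge. x is the normal of the face with the round dark smear, which looks away from the robot at the start and must end uppermost
- jar_rim (a point): white staining jar, fixed, 50 (x) x 36 (y) x 52 mm tall, five upright places side by side along x. Point: centre of its mouth, 52 mm above the table, z up, axes along its sides, x away from the robot. The slide stands 46 mm deep in it
- trough_rim (a point): white open drip trough, fixed, 100 (x) x 150 (y) x 45 mm tall, walls 3 mm, two thin steel rods across it below the rim. Point: centre of its mouth at rim height, 45 mm above the table, axes along its sides. The clip starts on the far (+x) wall, 48.5 mm from this point in x
- bottle: bystander: dropper bottle 33 x 34 x 102 mm, origin at its foot
- bench_timer: bystander: flat timer 64 x 64 x 19 mm, origin at its underside
- dish: bystander: petri dish 59 mm wide, 15 mm tall, origin at its underside

How it is judged (in metres and radians):
On the way, in this order (a step that is already met when the one before it is completed fails the run):
1. the clip is taken off the trough's rim (contact force between clip and trough below 0.05 N and height (world z) of clip_mid above 0.1 m and contact force between the fingers and clip above 1 N), for 0.2 s.
2. the clip's jaws have closed on the top end of the slide, which still stands in the jar (value of joint clip_jaw between -0.03 and 0.06 rad and z of clip_mid in the frame of slide_mid below 0.083 m and distance between clip_mid and slide_mid below 0.085 m and height (world z) of slide_mid below 0.05 m and contact force between clip and slide above 2 N), for 0.2 s.
3. the slide is drawn up clear of the jar (height (world z) of slide_mid above 0.095 m and contact force between slide and jar below 0.05 N), for 0.1 s.
At the end, for the whole second after the job is handed in: The slide is level within 20 degrees, its smeared face up, its centre at least 100 mm above the trough's rim and within 50 mm of the trough's middle seen from above, still, held by the clip's jaws alone, and the clip is held by the fingers (angle between slide_mid's own x axis and vertical below 0.35 rad and height (world z) of slide_mid above 0.145 m and horizontal distance between slide_mid and trough_rim below 0.05 m and linear speed of slide below 0.03 m/s and value of joint clip_jaw below 0.06 rad and contact force between clip and slide above 2 N and contact force between the fingers and clip above 1 N and contact force between the arm and slide below 0.1 N); the arm keeps its last pose, push and grip.
It fails at once if the fingers touch the glass (contact force between the fingers and slide above 0.5 N).
It fails at once if the dropper bottle, timer or petri dish is pushed about (distance of any of bottle, bench_timer, dish from where it was at the start of the episode above 0.03 m).
It also fails if it takes over 54 s, if anything falls off the work surface, if the arm or the gripper's body presses on something with over 40 N, if the wrist force passes 120 N, or if a joint passes its speed limit or range.

### The arm

A 7-joint arm with a two-finger parallel gripper is mounted at the origin on the work surface; the furniture and walls round the work are solid. World frame = base frame: x ahead of the robot, y to its left, z up, the work surface at z = 0. Lengths are in mm, angles in rad, forces in N, time in s.
With the tool pointing down it reaches from about 400 to 900 mm from the base axis. Payload 5.6 kg.
Tool frame: the origin (TCP) lies on the centre line of the jaws, within the pads' length; the fingertips stand 25 mm ahead of it and the grasp point (between the pads) lies 6 mm ahead of it; z points along the fingers, y is the line along which they close (so a half turn about z gives the same grasp; the last joint's range is limited). The gripper opens to 92 mm and grips with 3 to 60 N. Pads are 20 mm wide; open, the fingers measure 128 mm over their backs; the gripper's body (75 mm by 189 mm) begins 69 mm behind the grasp point.
Start: joints at [-1.266, 0.468, -0.012, 1.603, 0.006, 1.071, -0.056], TCP at [221.58, 611.073, 239.592] pointing down, gripper open.
Joint ranges: [-2.53, 2.53], [-0.31, 2.02], [-1.57, 1.55], [0.28, 2.44], [-1.29, 4.43], [0.15, 1.84], [-2.92, 2.92]. Speed limits (rad/s): [2.57, 2.57, 3.14, 3.14, 3.14, 3.14, 3.14].

### API

Orientations are given as a unit quaternion [x, y, z, w].
In Python, from rig import env gives the robot as it stands.
- The arm moves only by the tool drive_tool, never from a script. Its argument "motion" is a list of rows, each an object with "claw": the finger opening in m, from 0 to 0.0919; "travel": the shift along the tool's x, y, z in m, a list of three; "twist": the turn about the tool's z in degrees. A call has exactly 8 rows; each row is the pose to reach, as a shift and turn from the pose commanded when the call began, along the tool's axes at that moment; what a row does not reach only later rows make up. A row lasts 1/8 s, in which the tool goes at most 62.5 mm and 10.7 degrees, less where a joint would pass 70% of its speed; a pose out of reach is approached as far as the arm can. A call with a gripper value outside its range is refused whole. The fingers move at their own pace and stop on an object; "force" is the grip in N (left out, the last holds). Time passes only in rows, so rows that repeat a pose let the fingers close, or fill a call up. It gives the time, the measured TCP pose, the force, the opening and the grip force at its end, in the units of the state.
- env.get_state(): the state, without advancing time (a new reading comes with each control period).
- env.read_camera(name): name is "scene" or "top" or "wrist"; returns a dict with "color" (384x512x3 uint8, red, green, blue), "depth" (384x512 float32, mm along the optical axis (not along the pixel's ray), 0 where there is no reading), "K" (3x3 intrinsics, pixels), "pose" (4x4, takes a point from camera to world coordinates). Camera axes: x right, y up, looking along -z (the intrinsics and any distortion apply to the point x, -y, -z); pixel columns grow to the right and rows downward; lengths in mm; the calibration is good to about 2 mm. A picture is of the moment at which its call begins.
- env.sign_off(): hands the job in; it is judged then, once.
Trained networks look in a picture, given as the dict that the camera call returned (one of the last four; its "shot" number tells which), for a name from the list of things; names that differ only in an ending like _2 or _b are one class to them, and where a whole thing is asked for, a point or a joint stands for the part that bears it (a point fixed in the world has none). Each returns a list of dicts, best first, with "p" (0 to 1); they miss things now and then, are a little off and sometimes report something else, mostly with a low value. They report only what shows in the picture. A call takes as long as a camera call.
- env.trace(picture, thing): "pixels" (384x512 bool, what is visible of it).
- env.place_of(picture, thing): "point" ([x, y, z] in mm, in world coordinates, good to about 4 mm: a listed point, or the origin of a listed thing).
The state is a dict: "t": time; "joints": joint angles; "qd": joint speeds; "joint_torque": joint torques, N m; "eef_pos": TCP position; "tcp_rot": TCP orientation; "ft_force": force on the tool from outside, world axes, zero at the start; "wrist_torque": the same for the moment, N m; "grip_width": finger opening in mm; "grip_force": force on a finger pad.
Only numpy, scipy, OpenCV 4.12 (cv2) and the standard library are available. Lean on these libraries where they do the work, as an engineer would, in place of code of your own. Each camera call takes 0.05 s, during which the arm holds its last target. There are 200 camera calls.

## Working session

There is one attempt and no reset: what is moved stays moved. The work goes in short steps, Python scripts to look and compute and a tool call to move; the robot and the scene stay as the last step left them, time stands still between calls to the robot, and variables do not carry over. Pictures are saved under pics/ and viewed, at most 10 in all, crops included, and the job is handed in when it is done.

Besides the shell and the picture viewer there is one more tool, called after ">>>" by a JSON object that holds its "fn" and its "kwargs", one argument or row to a line. drive_tool: Moves the arm, as the interface text tells. Its arguments: {"type":"object","properties":{"motion":{"type":"array"},"force":{"type":"number"}},"required":["motion"]}

```bash
ls; mkdir -p pics
cat > h.py <<'E'
import numpy as np, cv2
from rig import env
from scipy.spatial.transform import Rotation as R
def save(p,n): cv2.imwrite(f'pics/{n}.png',p['color'][:,:,::-1])
def tool():
    s=env.get_state(); return np.array(s['eef_pos']),R.from_quat(s['tcp_rot']),s
def pts(p,mask):
    v,u=np.nonzero(mask&(p['depth']>0)); d=p['depth'][v,u]; K=p['K']
    c=np.stack([(u-K[0,2])/K[0,0]*d,-(v-K[1,2])/K[1,1]*d,-d],1)
    return c@p['pose'][:3,:3].T+p['pose'][:3,3]
E
python3 - <<'E'
from h import *
np.set_printoptions(precision=1,suppress=True)
p0,r,s=tool();print(p0,r.as_matrix(),s['t'],s['grip_width'])
ims=[]
for c in ['scene','top']:
    p=env.read_camera(c);ims.append(p['color'])
    for t in ['clip_mid','clip_wings','clip_tips','slide_mid','jar_rim','trough_rim','bottle','bench_timer','dish']:
        q=env.place_of(p,t);print(c,t,[(np.round(a['point'],1),round(a['p'],2)) for a in q[:2]])
cv2.imwrite('pics/a.png',cv2.resize(np.hstack(ims)[:,:,::-1],(800,300)))
E
```

```text
pics
[221.4 610.6 238.6] [[-0.9  0.3 -0. ]
 [ 0.3  0.9 -0. ]
 [-0.  -0.  -1. ]] 0.0 91.91549263852251
scene clip_mid [(array([551.4, 127.4,  75.6]), 0.78)]
scene clip_wings [(array([554.8, 126.2, 101.3]), 0.75)]
scene clip_tips [(array([549.6, 128.1,  25.4]), 0.98)]
scene slide_mid [(array([ 469.9, -121.7,   44.8]), 0.79)]
scene jar_rim [(array([ 470.3, -118.5,   49.5]), 0.65)]
scene trough_rim [(array([501.5, 137.2,  45.8]), 0.59)]
scene bottle [(array([663.2, 197.1,  -0. ]), 0.77)]
scene bench_timer [(array([644.4,  56.6,   5.7]), 0.61)]
scene dish []
top clip_mid [(array([557. , 135.9,  73.4]), 0.67)]
top clip_wings [(array([554.4, 128.2, 104.3]), 0.73)]
top clip_tips [(array([551.7, 131.7,  22. ]), 0.47)]
top slide_mid [(array([552.7, 129.6, 100.9]), 0.6), (array([ 467.4, -119.2,   43.2]), 0.35)]
top jar_rim [(array([ 471.5, -118.2,   51.7]), 0.8), (array([503.4, 132.2,  45.6]), 0.16)]
top trough_rim [(array([505.9, 135. ,  46.7]), 0.93), (array([ 464.2, -117.7,   44.8]), 0.33)]
top bottle [(array([661.7, 195. ,  -0.3]), 0.75), (array([ 474. , -121.5,   47.8]), 0.43)]
top bench_timer [(array([644.7,  53.8,   0.4]), 0.84), (array([ 466.7, -122.9,   44.1]), 0.23)]
top dish [(array([ 640.8, -233.9,    0.7]), 0.92)]
```

View pics/a.png

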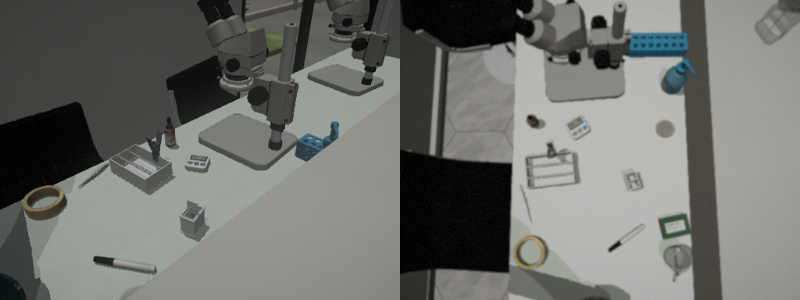

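The pictures show the trough at (160,165) in the left half with the clip standing on its far rim. The jar is at (192,215), also in the left half. Next I'll measure the yaws and heights from depth.

```bash
cat >> h.py <<'E'
def rect(P): 
    (c,sz,a)=cv2.minAreaRect(P[:,:2].astype(np.float32)); return np.round(c,1),np.round(sz,1),round(a,1)
def cmd(target,yawdir=None):
    """shift in tool axes to world TCP target; twist so that tool y lies along yawdir(deg, mod 180)"""
    p,r,s=tool(); d=r.inv().apply(np.array(target)-p)/1000
    tw=None
    if yawdir is not None:
        y=r.as_matrix()[:,1]; a=np.degrees(np.arctan2(y[1],y[0]))
        tw=-((yawdir-a+90)%180-90)
    return np.round(d,4),tw,round(s['t'],2)
E
python3 - <<'E'
from h import *
np.set_printoptions(precision=1,suppress=True)
for c in ['top','scene']:
    p=env.read_camera(c)
    for t,lo,hi in [('trough_rim',38,50),('jar_rim',44,58),('clip_mid',50,130),('slide_mid',58,95)]:
        q=env.trace(p,t)
        if not q: print(c,t,None);continue
        P=pts(p,q[0]['pixels']); P2=P[(P[:,2]>lo)&(P[:,2]<hi)]
        print(c,t,round(q[0]['p'],2),len(P),len(P2),rect(P2) if len(P2)>3 else '',P2.mean(0) if len(P2) else '',P[:,2].max())
print(cmd([552,129,250],0), tool()[2]['joints'])
E
```

```text
top trough_rim 0.87 2630 378 (array([505.7, 136.1]), array([100.6, 150.8]), 6.5) [502.8 135.7  42.6] 116.64547189433529
top jar_rim 0.62 342 136 (array([ 467.9, -120. ]), array([52.5, 38.6]), 15.9) [ 466.7 -118.2   50.7] 64.18241321914456
top clip_mid 0.5 199 183 (array([555. , 126.5]), array([47.4, 24. ]), 3.0) [558.  126.6  87.7] 116.64547189433529
top slide_mid None
scene trough_rim 0.89 2991 829 (array([503.1, 137.5]), array([103.2, 154.4]), 5.9) [499.7 135.1  42.8] 49.6815769026972
scene jar_rim 0.97 844 278 (array([ 464.6, -119.5]), array([52.6, 39.8]), 16.3) [ 459.3 -124.8   51.1] 55.90468040393034
scene clip_mid 0.81 407 337 (array([552.4, 127. ]), array([47. , 24.8]), 3.2) [552.6 125.6  85.9] 116.06195640002699
scene slide_mid 0.79 266 153 (array([ 465.4, -119.3]), array([ 6.1, 27. ]), 16.9) [ 465.1 -119.9   71.4] 85.08183892376559
(array([-0.5, -0.3, -0. ]), np.float64(70.06741617416833), 1.5) [-1.3  0.5 -0.   1.6  0.   1.1 -0.1]
```

Run:
```python
from h import *
print(cmd([553,127,220],6))
```

```text
(array([-0.4766, -0.3421,  0.0196]), np.float64(64.06741617416833), 1.5)
```

>>> {"fn": "drive_tool", "kwargs": {
  "motion": [
    {"claw": 0.0919, "travel": [-0.045, -0.032, 0.002], "twist": 8},
    {"claw": 0.0919, "travel": [-0.09, -0.065, 0.004], "twist": 16},
    {"claw": 0.0919, "travel": [-0.135, -0.097, 0.006], "twist": 24},
    {"claw": 0.0919, "travel": [-0.18, -0.13, 0.008], "twist": 32},
    {"claw": 0.0919, "travel": [-0.225, -0.162, 0.01], "twist": 40},
    {"claw": 0.0919, "travel": [-0.27, -0.194, 0.012], "twist": 48},
    {"claw": 0.0919, "travel": [-0.315, -0.226, 0.014], "twist": 56},
    {"claw": 0.0919, "travel": [-0.36, -0.259, 0.016], "twist": 64}
  ],
  "force": 25
}}

```text
t: 2.5
eef_pos: [472.6, 243.5, 223.9]
tcp_rot: [0.67, 0.742, 0.001, 0.0]
ft_force: [0.2, -0.2, 0.1]
grip_width: 91.6
grip_force: 0.0
```

Run:
```python
from h import *
print(cmd([553,127,220],6),tool()[0])
```

```text
(array([-0.1241,  0.0681,  0.0039]), np.float64(-0.1753912078372224), 2.5) [472.64115737 243.53597584 223.94075306]
```

>>> {"fn": "drive_tool", "kwargs": {
  "motion": [
    {"claw": 0.0919, "travel": [-0.04, 0.02, 0.002], "twist": 0},
    {"claw": 0.0919, "travel": [-0.08, 0.045, 0.003], "twist": 0},
    {"claw": 0.0919, "travel": [-0.12, 0.066, 0.004], "twist": 0},
    {"claw": 0.0919, "travel": [-0.124, 0.068, 0.004], "twist": 0},
    {"claw": 0.0919, "travel": [-0.124, 0.068, 0.004], "twist": 0},
    {"claw": 0.0919, "travel": [-0.124, 0.068, 0.004], "twist": 0},
    {"claw": 0.0919, "travel": [-0.124, 0.068, 0.004], "twist": 0},
    {"claw": 0.0919, "travel": [-0.124, 0.068, 0.004], "twist": 0}
  ]
}}

```text
t: 3.5
eef_pos: [552.2, 129.6, 219.7]
tcp_rot: [0.668, 0.744, 0.0, -0.0]
ft_force: [-0.5, -0.1, -0.3]
grip_width: 91.8
grip_force: 0.0
```

Run:
```python
from h import *
np.set_printoptions(precision=2,suppress=True)
p=env.read_camera('wrist'); save(p,'w1')
for t in ['clip_mid','clip_wings','clip_tips','trough_rim']:
    q=env.place_of(p,t);print(t,[(np.round(a['point'],1),round(a['p'],2)) for a in q[:2]])
q=env.trace(p,'clip_mid')
if q:
    P=pts(p,q[0]['pixels']);P=P[P[:,2]>95];print(rect(P),P[:,2].max())
np.set_printoptions(precision=4,suppress=True)
print(tool()[0],cmd([553,127,109],6),tool()[2]['joints'])
```

```text
clip_mid [(array([553.3, 129.9,  79.2]), 0.96)]
clip_wings [(array([556. , 127.4, 101.8]), 0.87)]
clip_tips [(array([557.7, 125.3,  21.3]), 0.91)]
trough_rim [(array([504. , 137.1,  44.1]), 0.59)]
(array([553.9, 127.6]), array([46.5, 18.1]), 6.6) 116.69947153678226
[552.4469 128.7639 219.5924] (array([-0.0018,  0.0004,  0.1106]), np.float64(0.06850654572072301), 3.8) [-0.6154  0.3603  0.4093  1.8514 -0.1716  0.9643 -0.0253]
```

View pics/w1.png

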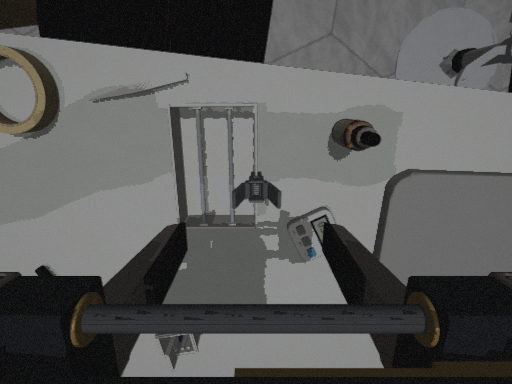

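The wrist view shows the clip's wings at (256,190), spread along the image's columns, which is also the closing direction of the fingers. I'll go down and squeeze.

>>> {"fn": "drive_tool", "kwargs": {
  "motion": [
    {"claw": 0.0919, "travel": [-0.001, 0.0014, 0.04], "twist": 0},
    {"claw": 0.0919, "travel": [-0.0013, 0.0014, 0.08], "twist": 0},
    {"claw": 0.0919, "travel": [-0.0013, 0.0014, 0.105], "twist": 0},
    {"claw": 0.08, "travel": [-0.0013, 0.0014, 0.1105], "twist": 0},
    {"claw": 0.06, "travel": [-0.0013, 0.0014, 0.1105], "twist": 0},
    {"claw": 0.03, "travel": [-0.0013, 0.0014, 0.1105], "twist": 0},
    {"claw": 0.0, "travel": [-0.0013, 0.0014, 0.1105], "twist": 0},
    {"claw": 0.0, "travel": [-0.0013, 0.0014, 0.1105], "twist": 0}
  ],
  "force": 25
}}

```text
t: 4.8
eef_pos: [554.7, 127.8, 110.2]
tcp_rot: [0.669, 0.744, 0.001, 0.0]
ft_force: [-0.9, 0.1, 12.5]
grip_width: 44.2
grip_force: 7.8
```

>>> {"fn": "drive_tool", "kwargs": {
  "motion": [
    {"claw": 0.0, "travel": [0, 0, 0], "twist": 0},
    {"claw": 0.0, "travel": [0, 0, 0], "twist": 0},
    {"claw": 0.0, "travel": [0, 0, 0], "twist": 0},
    {"claw": 0.0, "travel": [0, 0, 0], "twist": 0},
    {"claw": 0.0, "travel": [0, 0, 0], "twist": 0},
    {"claw": 0.0, "travel": [0, 0, -0.005], "twist": 0},
    {"claw": 0.0, "travel": [0, 0, -0.01], "twist": 0},
    {"claw": 0.0, "travel": [0, 0, -0.015], "twist": 0}
  ]
}}

```text
t: 5.8
eef_pos: [553.6, 127.6, 124.2]
tcp_rot: [0.669, 0.744, -0.0, -0.0]
ft_force: [0.4, 0.5, -0.4]
grip_width: 24.0
grip_force: 24.9
```

Run:
```python
from h import *
np.set_printoptions(precision=4,suppress=True)
print(cmd([466,-119.5,235],16.3),tool()[0])
```

```text
(array([-0.2364, -0.1133, -0.1107]), np.float64(-10.228983950768225), 5.8) [553.6262 127.565  124.1792]
```

>>> {"fn": "drive_tool", "kwargs": {
  "motion": [
    {"claw": 0.0, "travel": [0, 0, -0.04], "twist": 0},
    {"claw": 0.0, "travel": [0, 0, -0.09], "twist": 0},
    {"claw": 0.0, "travel": [-0.03, -0.014, -0.111], "twist": 0},
    {"claw": 0.0, "travel": [-0.07, -0.034, -0.111], "twist": -2},
    {"claw": 0.0, "travel": [-0.115, -0.055, -0.111], "twist": -4},
    {"claw": 0.0, "travel": [-0.16, -0.077, -0.111], "twist": -7},
    {"claw": 0.0, "travel": [-0.205, -0.098, -0.111], "twist": -10},
    {"claw": 0.0, "travel": [-0.236, -0.113, -0.111], "twist": -10.2}
  ]
}}

```text
t: 6.8
eef_pos: [465.3, -121.2, 235.3]
tcp_rot: [0.601, 0.8, 0.0, -0.0]
ft_force: [0.4, -0.5, -0.1]
grip_width: 23.8
grip_force: 24.9
```

>>> {"fn": "drive_tool", "kwargs": {
  "motion": [
    {"claw": 0.0, "travel": [0, 0, 0], "twist": 0},
    {"claw": 0.0, "travel": [0, 0, 0], "twist": 0},
    {"claw": 0.0, "travel": [0, 0, 0], "twist": 0},
    {"claw": 0.0, "travel": [0, 0, 0], "twist": 0},
    {"claw": 0.0, "travel": [0, 0, 0], "twist": 0},
    {"claw": 0.0, "travel": [0, 0, 0], "twist": 0},
    {"claw": 0.0, "travel": [0, 0, 0], "twist": 0},
    {"claw": 0.0, "travel": [0, 0, 0], "twist": 0}
  ]
}}

```text
t: 7.8
eef_pos: [466.6, -119.0, 235.1]
tcp_rot: [0.6, 0.8, 0.0, 0.0]
ft_force: [0.7, 0.1, -0.2]
grip_width: 23.6
grip_force: 24.9
```

Run:
```python
from h import *
np.set_printoptions(precision=2,suppress=True)
ims=[]
for c in ['wrist','scene']:
    p=env.read_camera(c); ims.append(p['color'])
    for t in ['clip_mid','clip_wings','clip_tips','slide_mid','jar_rim']:
        q=env.place_of(p,t);print(c,t,[(np.round(a['point'],1),round(a['p'],2)) for a in q[:2]])
    for t,lo,hi in [('slide_mid',60,95),('jar_rim',44,58),('clip_mid',100,260)]:
        q=env.trace(p,t)
        if q:
            P=pts(p,q[0]['pixels']);P=P[(P[:,2]>lo)&(P[:,2]<hi)]
            if len(P)>5:print(t,len(P),rect(P),P.min(0),P.max(0))
cv2.imwrite('pics/b.png',cv2.resize(np.hstack(ims)[:,:,::-1],(800,300)))
np.set_printoptions(precision=4,suppress=True)
print(tool()[0],cmd([466,-119.5,235],16.3))
```

```text
wrist clip_mid [(array([ 468., -116.,  197.]), 0.59)]
wrist clip_wings [(array([ 475.5, -120.1,  222.7]), 0.72)]
wrist clip_tips [(array([ 458.6, -121.6,  147.6]), 0.56), (array([642.6,  57.7,  -2.3]), 0.36)]
wrist slide_mid [(array([ 471.9, -118.1,   50.3]), 0.48)]
wrist jar_rim [(array([ 466.2, -119. ,   53.7]), 0.89)]
slide_mid 52 (array([ 466.9, -118.3]), array([ 2.3, 22.7]), 15.9) [ 462.71 -129.14   64.93] [ 470.16 -107.32   84.4 ]
jar_rim 706 (array([ 467.2, -119.9]), array([53.6, 39.8]), 16.0) [ 436.51 -145.95   44.1 ] [497.73 -93.76  55.58]
clip_mid 2094 (array([ 467.1, -118.8]), array([31.6, 24.8]), 15.2) [ 449.84 -131.72  152.69] [ 484.44 -105.06  242.46]
scene clip_mid [(array([ 466. , -120.6,  192.3]), 0.82)]
scene clip_wings [(array([ 473.1, -120.6,  225.3]), 0.55), (array([503.8, 136.8,  46.9]), 0.16)]
scene clip_tips [(array([ 455.3, -122.2,  145.7]), 0.66)]
scene slide_mid [(array([ 468.6, -118. ,   43.3]), 0.53)]
scene jar_rim [(array([ 467.4, -121.5,   54.4]), 0.58)]
slide_mid 152 (array([ 465.9, -119. ]), array([ 6.3, 26.5]), 17.2) [ 460.56 -131.8    60.09] [ 471.58 -106.47   85.44]
jar_rim 278 (array([ 466.5, -119.1]), array([56.5, 40.6]), 15.0) [ 435.1  -145.56   44.  ] [ 497.47 -100.59   55.9 ]
clip_mid 622 (array([ 465.9, -121.1]), array([34.4, 23.7]), 2.2) [ 448.48 -133.43  152.18] [ 483.18 -109.68  248.09]
[ 466.5738 -119.0099  235.0987] (array([-0.0003, -0.0007,  0.0001]), np.float64(-0.027898592622108254), 8.7)
```

View pics/b.png

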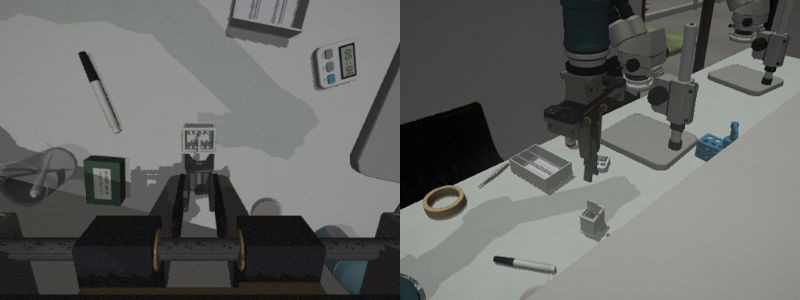

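The wrist view shows the open jaws straddling the slide's line, above the jar at (198,140). The clip cloud is centred at (467,-119), over the slide. Going down and releasing.

>>> {"fn": "drive_tool", "kwargs": {
  "motion": [
    {"claw": 0.0, "travel": [0, 0, 0.02], "twist": 0},
    {"claw": 0.0, "travel": [0, 0, 0.04], "twist": 0},
    {"claw": 0.0, "travel": [0, 0, 0.06], "twist": 0},
    {"claw": 0.0, "travel": [0, 0, 0.075], "twist": 0},
    {"claw": 0.0, "travel": [0, 0, 0.084], "twist": 0},
    {"claw": 0.0, "travel": [0, 0, 0.085], "twist": 0},
    {"claw": 0.0, "travel": [0, 0, 0.085], "twist": 0},
    {"claw": 0.0, "travel": [0, 0, 0.085], "twist": 0}
  ]
}}

```text
t: 9.7
eef_pos: [467.0, -119.1, 150.6]
tcp_rot: [0.6, 0.8, 0.0, 0.0]
ft_force: [0.4, -0.2, -0.6]
grip_width: 23.6
grip_force: 24.9
```

Run:
```python
from h import *
np.set_printoptions(precision=2,suppress=True)
p=env.read_camera('scene'); cv2.imwrite('pics/c.png',cv2.resize(p['color'][150:330,180:420,::-1],(800,600)))
for t in ['clip_mid','clip_tips','slide_mid']:
        q=env.place_of(p,t);print(t,[(np.round(a['point'],1),round(a['p'],2)) for a in q[:2]])
q=env.trace(p,'clip_mid');P=pts(p,q[0]['pixels']);P=P[P[:,2]>50]
print(P.min(0),P.max(0),tool()[0],tool()[2]['ft_force'])
```

```text
clip_mid [(array([ 467.5, -119.9,  112. ]), 0.58)]
clip_tips [(array([ 455.2, -122. ,   64.3]), 0.68)]
slide_mid [(array([ 469.1, -120.3,   51.3]), 0.56), (array([ 470.8, -119.9,   48.3]), 0.52)]
[ 447.85 -132.6    51.59] [ 484.38 -108.9   158.02] [ 466.69 -119.02  150.31] [ 1.6  -0.18 -0.42]
```

View pics/c.png

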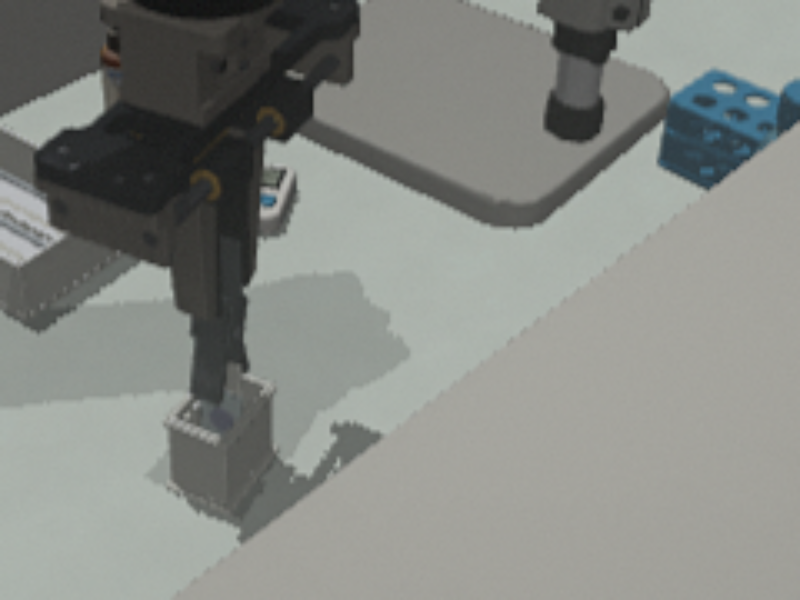

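The slide's top shows between the open jaws at (235,385), so I'll release the clip.

>>> {"fn": "drive_tool", "kwargs": {
  "motion": [
    {"claw": 0.03, "travel": [0, 0, 0], "twist": 0},
    {"claw": 0.038, "travel": [0, 0, 0], "twist": 0},
    {"claw": 0.046, "travel": [0, 0, 0], "twist": 0},
    {"claw": 0.06, "travel": [0, 0, 0], "twist": 0},
    {"claw": 0.0919, "travel": [0, 0, 0], "twist": 0},
    {"claw": 0.0919, "travel": [0, 0, 0], "twist": 0},
    {"claw": 0.0919, "travel": [0, 0, 0], "twist": 0},
    {"claw": 0.0919, "travel": [0, 0, 0], "twist": 0}
  ]
}}

```text
t: 10.95
eef_pos: [466.6, -119.0, 150.1]
tcp_rot: [0.6, 0.8, 0.0, 0.0]
ft_force: [0.2, 0.3, -0.4]
grip_width: 91.6
grip_force: 0.0
```

>>> {"fn": "drive_tool", "kwargs": {
  "motion": [
    {"claw": 0.0919, "travel": [0, 0, -0.02], "twist": 0},
    {"claw": 0.0919, "travel": [0, 0, -0.05], "twist": 0},
    {"claw": 0.0919, "travel": [0, 0, -0.08], "twist": 0},
    {"claw": 0.0919, "travel": [0, 0, -0.08], "twist": 10},
    {"claw": 0.0919, "travel": [0, 0, -0.08], "twist": 20},
    {"claw": 0.0919, "travel": [0, 0, -0.08], "twist": 30},
    {"claw": 0.0919, "travel": [0, 0, -0.08], "twist": 40},
    {"claw": 0.0919, "travel": [0, 0, -0.08], "twist": 50}
  ]
}}

```text
t: 11.95
eef_pos: [466.5, -119.0, 230.1]
tcp_rot: [0.883, 0.469, 0.0, -0.0]
ft_force: [-0.8, 0.1, 0.1]
grip_width: 91.9
grip_force: 0.0
```

Run:
```python
from h import *
np.set_printoptions(precision=2,suppress=True)
for c in ['scene','top','wrist']:
    p=env.read_camera(c)
    for t in ['clip_mid','clip_wings','clip_tips','slide_mid']:
        q=env.place_of(p,t);print(c,t,[(np.round(a['point'],1),round(a['p'],2)) for a in q[:2]])
    q=env.trace(p,'clip_mid')
    if q:
        P=pts(p,q[0]['pixels']);P=P[P[:,2]>60]; T=P[P[:,2]>140]
        print(P.min(0),P.max(0),rect(P),rect(T) if len(T)>4 else '')
print(tool()[0],cmd([466.7,-119,200],106.3),tool()[2]['joints'])
```

```text
scene clip_mid [(array([ 463. , -120.5,  116.1]), 0.81)]
scene clip_wings [(array([ 464.9, -119.5,  144.3]), 0.97)]
scene clip_tips [(array([ 463.6, -118.7,   66.9]), 0.61)]
scene slide_mid [(array([ 468.1, -119.7,   45.5]), 0.67)]
[ 438.97 -133.64   61.82] [ 488.08 -104.56  157.92] (array([ 463.8, -120.1]), array([49.2, 24. ]), 11.1) (array([ 463.4, -119.1]), array([48.8, 17.8]), 16.9)
top clip_mid [(array([660.5, 198.2,   0.3]), 0.71)]
top clip_wings []
top clip_tips []
top slide_mid []
wrist clip_mid [(array([ 467.8, -118.4,  116.8]), 0.71)]
wrist clip_wings [(array([ 466.4, -121.1,  143.5]), 0.88)]
wrist clip_tips [(array([ 468.8, -120.7,   66.2]), 0.79)]
wrist slide_mid [(array([ 469.6, -121.4,   46.2]), 0.7)]
[ 465.75 -126.07   68.84] [ 489.09 -105.39  158.21] (array([ 477.9, -116.1]), array([19.7, 18.2]), 17.8) (array([ 483.5, -114.1]), array([ 7.7, 17.4]), 15.6)
[ 466.54 -119.04  230.09] (array([0.  , 0.  , 0.03]), np.float64(39.97242905276855), 12.85) [-0.4   0.21  0.66  2.05 -0.16  0.93 -0.24]
```

>>> {"fn": "drive_tool", "kwargs": {
  "motion": [
    {"claw": 0.0919, "travel": [0, 0, 0], "twist": 10},
    {"claw": 0.0919, "travel": [0, 0, 0], "twist": 20},
    {"claw": 0.0919, "travel": [0, 0, 0], "twist": 30},
    {"claw": 0.0919, "travel": [0, 0, 0.01], "twist": 40},
    {"claw": 0.0919, "travel": [0, 0, 0.03], "twist": 40},
    {"claw": 0.0919, "travel": [0, 0, 0.06], "twist": 40},
    {"claw": 0.0919, "travel": [0, 0, 0.09], "twist": 40},
    {"claw": 0.0919, "travel": [0, 0, 0.109], "twist": 40}
  ]
}}

```text
t: 13.85
eef_pos: [466.0, -118.9, 119.8]
tcp_rot: [0.99, 0.142, -0.001, -0.0]
ft_force: [-0.8, -0.0, 0.2]
grip_width: 92.1
grip_force: 0.0
```

>>> {"fn": "drive_tool", "kwargs": {
  "motion": [
    {"claw": 0.08, "travel": [0, 0, 0], "twist": 0},
    {"claw": 0.06, "travel": [0, 0, 0], "twist": 0},
    {"claw": 0.04, "travel": [0, 0, 0], "twist": 0},
    {"claw": 0.03, "travel": [0, 0, 0], "twist": 0},
    {"claw": 0.02, "travel": [0, 0, 0], "twist": 0},
    {"claw": 0.0, "travel": [0, 0, 0], "twist": 0},
    {"claw": 0.0, "travel": [0, 0, 0], "twist": 0},
    {"claw": 0.0, "travel": [0, 0, 0], "twist": 0}
  ],
  "force": 30
}}

```text
t: 14.85
eef_pos: [466.6, -119.0, 121.1]
tcp_rot: [0.99, 0.141, -0.0, -0.0]
ft_force: [-0.2, 1.0, 0.6]
grip_width: 23.6
grip_force: 30.0
```

>>> {"fn": "drive_tool", "kwargs": {
  "motion": [
    {"claw": 0.0, "travel": [0, 0, -0.01], "twist": 0},
    {"claw": 0.0, "travel": [0, 0, -0.025], "twist": 0},
    {"claw": 0.0, "travel": [0, 0, -0.04], "twist": 0},
    {"claw": 0.0, "travel": [0, 0, -0.055], "twist": 0},
    {"claw": 0.0, "travel": [0, 0, -0.07], "twist": 0},
    {"claw": 0.0, "travel": [0, 0, -0.085], "twist": 0},
    {"claw": 0.0, "travel": [0, 0, -0.1], "twist": 0},
    {"claw": 0.0, "travel": [0, 0, -0.1], "twist": 0}
  ]
}}

```text
t: 15.85
eef_pos: [467.3, -119.1, 222.3]
tcp_rot: [0.99, 0.142, 0.001, -0.0]
ft_force: [-0.9, -0.1, 0.3]
grip_width: 23.6
grip_force: 30.0
```

Run:
```python
from h import *
np.set_printoptions(precision=4,suppress=True)
p=env.read_camera('scene'); ims=[p['color'][100:340,180:500]]
for t in ['clip_mid','clip_tips','slide_mid']:
        q=env.place_of(p,t);print(t,[(np.round(a['point'],1),round(a['p'],2)) for a in q[:2]])
cv2.imwrite('pics/d.png',cv2.resize(ims[0][:,:,::-1],(800,600)))
p0,r,s=tool();print(p0,r.as_matrix(),cmd([511.3,72.6,230],6.2),s['joints'],s['grip_width'])
```

```text
clip_mid [(array([ 463.4, -120.2,  215.9]), 0.75)]
clip_tips [(array([ 464.6, -116.9,  168.6]), 0.7)]
slide_mid [(array([ 469.1, -120. ,  149.5]), 0.59)]
[ 466.1635 -118.8753  220.5851] [[ 0.9599  0.2802 -0.0011]
 [ 0.2802 -0.9599  0.    ]
 [-0.0011 -0.0003 -1.    ]] (array([ 0.097 , -0.1712, -0.0095]), np.float64(-79.92793111744271), 16.05) [-0.4985  0.241   0.7884  2.0628 -0.2142  0.9195 -0.8802] 24.04789731129538
```

View pics/d.png

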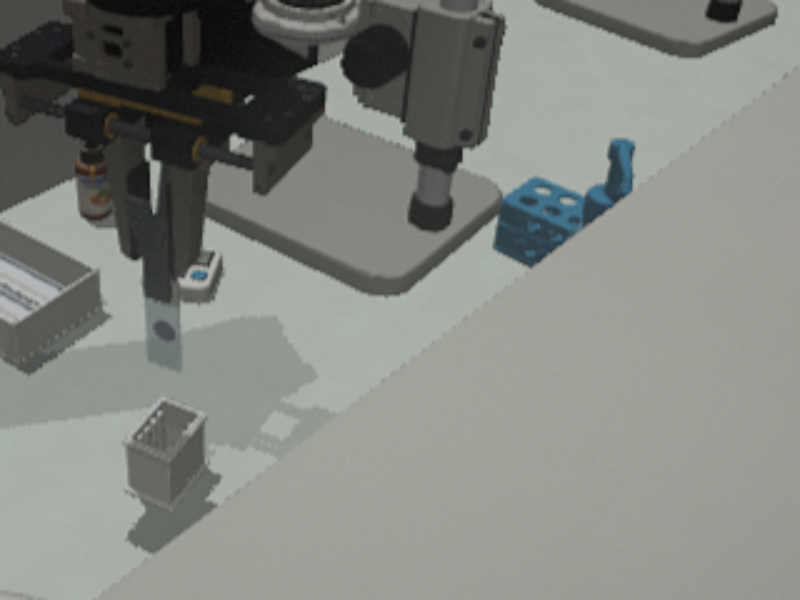

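The slide hangs from the clip at (165,330), clear of the jar at (165,450). Next I'll carry it to the −y end wall of the trough, which I'll use as a pivot edge.

>>> {"fn": "drive_tool", "kwargs": {
  "motion": [
    {"claw": 0.0, "travel": [0.008, -0.014, -0.004], "twist": -8},
    {"claw": 0.0, "travel": [0.022, -0.04, -0.009], "twist": -18},
    {"claw": 0.0, "travel": [0.037, -0.066, -0.009], "twist": -28},
    {"claw": 0.0, "travel": [0.052, -0.092, -0.009], "twist": -38},
    {"claw": 0.0, "travel": [0.067, -0.118, -0.009], "twist": -48},
    {"claw": 0.0, "travel": [0.082, -0.144, -0.009], "twist": -58},
    {"claw": 0.0, "travel": [0.09, -0.16, -0.009], "twist": -68},
    {"claw": 0.0, "travel": [0.095, -0.168, -0.009], "twist": -76}
  ]
}}

```text
t: 17.05
eef_pos: [510.4, 70.0, 229.2]
tcp_rot: [0.691, 0.723, -0.001, -0.0]
ft_force: [-0.4, -0.5, -0.4]
grip_width: 23.8
grip_force: 30.0
```

>>> {"fn": "drive_tool", "kwargs": {
  "motion": [
    {"claw": 0.0, "travel": [0, 0, 0], "twist": -4},
    {"claw": 0.0, "travel": [0, 0, 0], "twist": -4},
    {"claw": 0.0, "travel": [0, 0, 0], "twist": -4},
    {"claw": 0.0, "travel": [0, 0, 0], "twist": -4},
    {"claw": 0.0, "travel": [0, 0, 0], "twist": -4},
    {"claw": 0.0, "travel": [0, 0, 0], "twist": -4},
    {"claw": 0.0, "travel": [0, 0, 0], "twist": -4},
    {"claw": 0.0, "travel": [0, 0, 0], "twist": -4}
  ]
}}

```text
t: 18.05
eef_pos: [510.7, 68.9, 230.1]
tcp_rot: [0.667, 0.745, 0.0, 0.0]
ft_force: [0.1, 0.1, -0.7]
grip_width: 23.9
grip_force: 30.0
```

Run:
```python
from h import *
np.set_printoptions(precision=4,suppress=True)
for c in ['scene','top']:
    p=env.read_camera(c)
    for t in ['clip_mid','clip_tips','slide_mid']:
        q=env.place_of(p,t);print(t,[(np.round(a['point'],1),round(a['p'],2)) for a in q[:2]])
    q=env.trace(p,'slide_mid')
    if q:
        P=pts(p,q[0]['pixels']);P=P[P[:,2]>100];print(c,len(P),P.min(0),P.max(0),rect(P))
    q=env.trace(p,'trough_rim')
    if q:
        P=pts(p,q[0]['pixels']);P=P[(P[:,2]>38)&(P[:,2]<50)];print(c,rect(P))
p0,r,s=tool();print(p0,r.as_matrix(),cmd([511.3,72.6,150],6.2),s['joints'],s['grip_width'])
```

```text
clip_mid [(array([507.2,  67.1, 222.9]), 0.73)]
clip_tips [(array([509.3,  69. , 176.3]), 0.78)]
slide_mid [(array([514.2,  70.3, 152.3]), 0.52)]
scene 271 [495.6309  64.5726 118.6762] [523.2891  70.9731 193.8589] (array([509.5,  67.8]), array([27.7,  6.2]), 0.5)
scene (array([502.8, 137.3]), array([102.3, 153.6]), 6.3)
clip_mid []
clip_tips []
slide_mid []
[510.715   68.8657 230.1031] [[-0.1092  0.994   0.0001]
 [ 0.994   0.1092  0.    ]
 [ 0.      0.0001 -1.    ]] (array([0.0036, 0.001 , 0.0801]), np.float64(0.0672913873638521), 18.65) [-0.5776  0.2571  0.4457  1.9634 -0.1352  0.9496  0.0436] 23.577443755396175
```

>>> {"fn": "drive_tool", "kwargs": {
  "motion": [
    {"claw": 0.0, "travel": [0.003, 0.0, 0.01], "twist": 0},
    {"claw": 0.0, "travel": [0.005, 0.0, 0.025], "twist": 0},
    {"claw": 0.0, "travel": [0.005, 0.0, 0.045], "twist": 0},
    {"claw": 0.0, "travel": [0.005, 0.0, 0.065], "twist": 0},
    {"claw": 0.0, "travel": [0.005, 0.0, 0.075], "twist": 0},
    {"claw": 0.0, "travel": [0.005, 0.0, 0.08], "twist": 0},
    {"claw": 0.0, "travel": [0.005, 0.0, 0.08], "twist": 0},
    {"claw": 0.0, "travel": [0.005, 0.0, 0.08], "twist": 0}
  ],
  "force": 5
}}

```text
t: 19.65
eef_pos: [510.6, 73.9, 150.6]
tcp_rot: [0.667, 0.745, 0.001, 0.0]
ft_force: [-0.0, 0.5, -0.1]
grip_width: 24.0
grip_force: 5.0
```

>>> {"fn": "drive_tool", "kwargs": {
  "motion": [
    {"claw": 0.0, "travel": [-0.007, 0.0, 0.0], "twist": 0},
    {"claw": 0.0, "travel": [-0.014, 0.0, 0.0005], "twist": 0},
    {"claw": 0.0, "travel": [-0.022, 0.0, 0.001], "twist": 0},
    {"claw": 0.0, "travel": [-0.03, 0.0, 0.003], "twist": 0},
    {"claw": 0.0, "travel": [-0.036, 0.0, 0.005], "twist": 0},
    {"claw": 0.0, "travel": [-0.043, 0.0, 0.007], "twist": 0},
    {"claw": 0.0, "travel": [-0.043, 0.0, 0.007], "twist": 0},
    {"claw": 0.0, "travel": [-0.043, 0.0, 0.007], "twist": 0}
  ]
}}

```text
t: 20.65
eef_pos: [514.5, 31.0, 142.9]
tcp_rot: [0.667, 0.745, -0.0, -0.0]
ft_force: [0.1, 0.1, -0.8]
grip_width: 24.1
grip_force: 5.0
```

```bash
cat > look.py <<'E'
from h import *
import sys
np.set_printoptions(precision=3,suppress=True)
p=env.read_camera('scene')
for t in ['clip_mid','clip_wings','clip_tips','slide_mid']:
    q=env.place_of(p,t);print(t,[(np.round(a['point'],1),round(a['p'],2)) for a in q[:2]])
for t in ['slide_mid','clip_mid']:
    q=env.trace(p,t)
    if q:
        P=pts(p,q[0]['pixels']);P=P[P[:,2]>10];c=np.median(P,0);P=P[np.linalg.norm(P-c,axis=1)<80]
        print(t,q[0]['p'],len(P),P.min(0),P.max(0),np.linalg.svd(P-P.mean(0),full_matrices=False)[2][[0,2]])
if len(sys.argv)>1: cv2.imwrite(f'pics/{sys.argv[1]}.png',cv2.resize(p['color'][100:280,120:360,::-1],(800,600)))
print(tool()[0],tool()[2]['ft_force'],tool()[2]['grip_width'])
E
python3 look.py e
```

```text
clip_mid [(array([512.4,  27.4, 136.9]), 0.47), (array([516.1,  56.2,  72.1]), 0.41)]
clip_wings [(array([513.6,  13.5, 163.4]), 0.73)]
clip_tips [(array([511.3,  50.9,  90.7]), 0.67)]
slide_mid [(array([517.1,  58.5,  73.3]), 0.55), (array([518.2,  18. , 161.1]), 0.52)]
slide_mid 0.58 126 [496.516  40.971  24.281] [554.791 103.88  106.055] [[ 0.353  0.487 -0.799]
 [ 0.285 -0.869 -0.404]]
clip_mid 0.55 106 [503.243  -5.097  97.743] [524.76   41.116 184.1  ] [[-0.053 -0.033 -0.998]
 [-0.92   0.39   0.036]]
[514.789  31.247 143.09 ] [ 0.196  0.755 -1.231] 23.68001051180263
```

View pics/e.png

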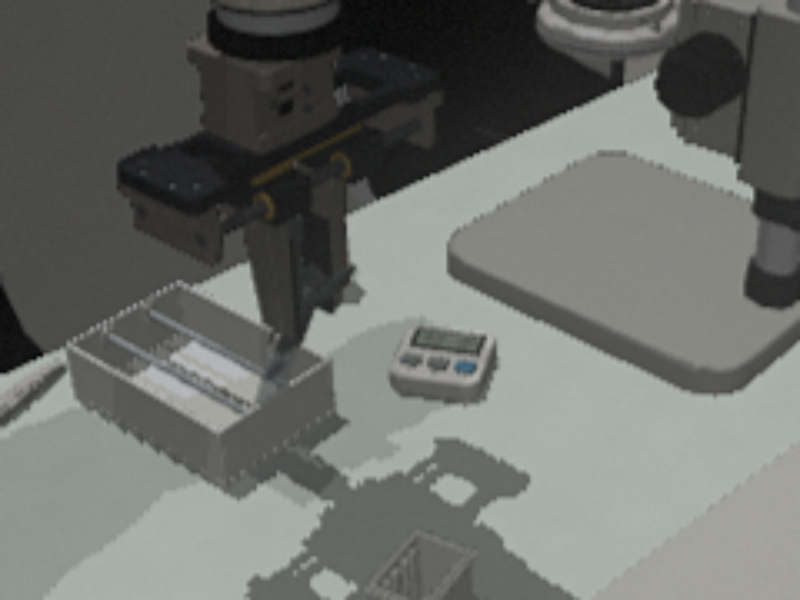

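The slide pivots against the end wall at (270,370) and is already tilted about 26°, in line with the clip. Continuing along the arc.

>>> {"fn": "drive_tool", "kwargs": {
  "motion": [
    {"claw": 0.0, "travel": [-0.009, 0.0, 0.004], "twist": 0},
    {"claw": 0.0, "travel": [-0.017, 0.0, 0.0087], "twist": 0},
    {"claw": 0.0, "travel": [-0.025, 0.0, 0.0145], "twist": 0},
    {"claw": 0.0, "travel": [-0.0326, 0.0, 0.0214], "twist": 0},
    {"claw": 0.0, "travel": [-0.0404, 0.0, 0.0303], "twist": 0},
    {"claw": 0.0, "travel": [-0.048, 0.0, 0.0415], "twist": 0},
    {"claw": 0.0, "travel": [-0.048, 0.0, 0.0415], "twist": 0},
    {"claw": 0.0, "travel": [-0.048, 0.0, 0.0415], "twist": 0}
  ]
}}

```text
t: 22.0
eef_pos: [520.0, -16.6, 101.4]
tcp_rot: [0.667, 0.745, -0.0, -0.0]
ft_force: [0.2, -0.0, 0.3]
grip_width: 24.0
grip_force: 5.0
```

```bash
python3 look.py f
```

```text
clip_mid [(array([514.4, -18.8,  94.4]), 0.66)]
clip_wings [(array([521.5, -45.8, 109.2]), 0.69), (array([516.3,  45. ,  62.8]), 0.66)]
clip_tips [(array([514.6,  22.9,  72.2]), 0.51)]
slide_mid [(array([515.3,  44.8,  61.3]), 0.42)]
slide_mid 0.46 95 [497.294  19.659  34.071] [530.327  80.062  81.18 ] [[-0.165 -0.847  0.506]
 [ 0.038 -0.518 -0.855]]
clip_mid 0.79 243 [505.188 -62.767  83.167] [534.614  19.465 136.705] [[-0.059 -0.994  0.09 ]
 [-0.994  0.05  -0.098]]
[520.197 -16.389 101.781] [ 0.409  0.442 -0.645] 23.610946882783793
```

View pics/f.png

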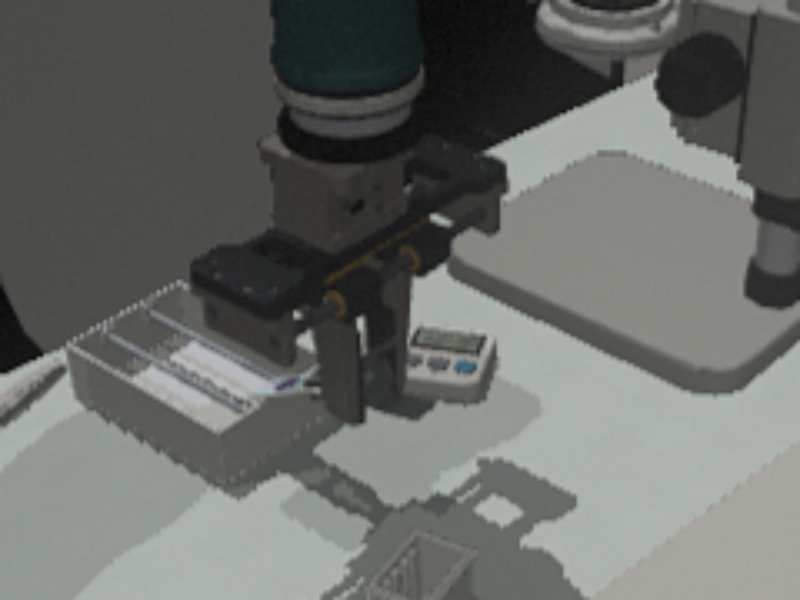

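The tilt is about 60° and the slide's smear now shows at (290,383) on its upper side. I'll finish the arc to level, then tighten the grip.

>>> {"fn": "drive_tool", "kwargs": {
  "motion": [
    {"claw": 0.0, "travel": [-0.005, 0.0, 0.01], "twist": 0},
    {"claw": 0.0, "travel": [-0.009, 0.0, 0.02], "twist": 0},
    {"claw": 0.0, "travel": [-0.012, 0.0, 0.03], "twist": 0},
    {"claw": 0.0, "travel": [-0.0135, 0.0, 0.04], "twist": 0},
    {"claw": 0.0, "travel": [-0.014, 0.0, 0.047], "twist": 0},
    {"claw": 0.0, "travel": [-0.014, 0.0, 0.052], "twist": 0},
    {"claw": 0.0, "travel": [-0.014, 0.0, 0.052], "twist": 0},
    {"claw": 0.0, "travel": [-0.014, 0.0, 0.052], "twist": 0}
  ]
}}

```text
t: 23.35
eef_pos: [521.7, -30.4, 49.7]
tcp_rot: [0.667, 0.745, 0.0, 0.0]
ft_force: [0.5, 0.1, -0.5]
grip_width: 24.0
grip_force: 5.0
```

>>> {"fn": "drive_tool", "kwargs": {
  "motion": [
    {"claw": 0.0, "travel": [0, 0, 0], "twist": 0},
    {"claw": 0.0, "travel": [0, 0, 0], "twist": 0},
    {"claw": 0.0, "travel": [0, 0, 0], "twist": 0},
    {"claw": 0.0, "travel": [0, 0, 0], "twist": 0},
    {"claw": 0.0, "travel": [0, 0, -0.005], "twist": 0},
    {"claw": 0.0, "travel": [0, 0, -0.01], "twist": 0},
    {"claw": 0.0, "travel": [0, 0, -0.015], "twist": 0},
    {"claw": 0.0, "travel": [0, 0, -0.02], "twist": 0}
  ],
  "force": 50
}}

```text
t: 24.35
eef_pos: [521.7, -30.5, 70.1]
tcp_rot: [0.667, 0.745, 0.0, 0.0]
ft_force: [-0.6, 0.1, -0.3]
grip_width: 23.5
grip_force: 50.0
```

```bash
python3 look.py g
python3 - <<'E'
from h import *
np.set_printoptions(precision=4,suppress=True)
u=np.radians(96.2);t=np.array([504,136.8])-71*np.array([np.cos(u),np.sin(u)])
print(t,cmd([*t,210],6.2))
E
```

```text
clip_mid [(array([518.1, -32.2,  60.2]), 0.79), (array([515.5,  17.8,  63.2]), 0.57)]
clip_wings [(array([523.2, -62. ,  58.8]), 0.78)]
clip_tips []
slide_mid []
clip_mid 0.87 335 [491.621 -71.582  40.987] [535.927  13.711  94.456] [[-0.187  0.97   0.156]
 [ 0.981  0.176  0.082]]
[521.466 -30.503  69.422] [-0.082  0.672 -1.177] 23.30944180609636
[511.668   66.2153] (array([ 0.0972,  0.0008, -0.1406]), np.float64(0.07248340181112667), 24.7)
```

View pics/g.png

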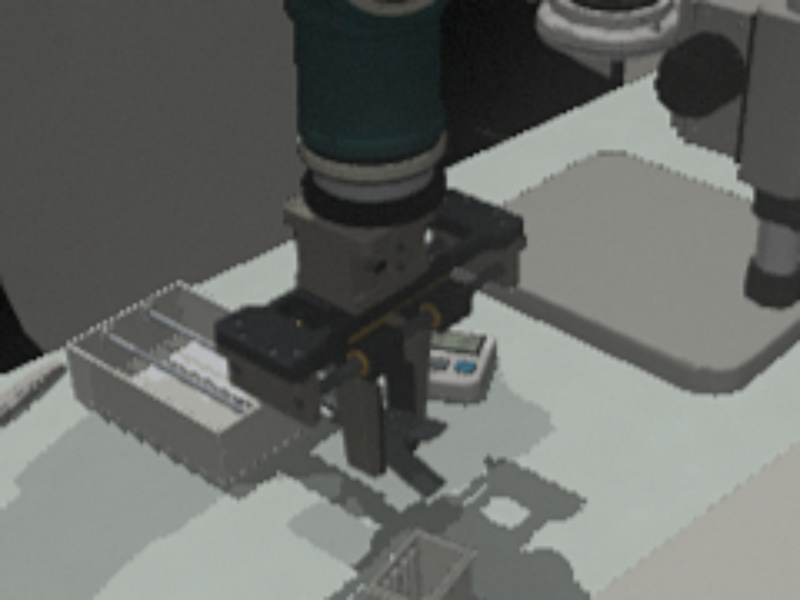

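The clip lies level at (420,460) and the slide is hidden behind the gripper. Now lift, then shift over the trough.

>>> {"fn": "drive_tool", "kwargs": {
  "motion": [
    {"claw": 0.0, "travel": [0, 0, -0.015], "twist": 0},
    {"claw": 0.0, "travel": [0, 0, -0.035], "twist": 0},
    {"claw": 0.0, "travel": [0, 0, -0.055], "twist": 0},
    {"claw": 0.0, "travel": [0, 0, -0.075], "twist": 0},
    {"claw": 0.0, "travel": [0, 0, -0.095], "twist": 0},
    {"claw": 0.0, "travel": [0, 0, -0.115], "twist": 0},
    {"claw": 0.0, "travel": [0, 0, -0.13], "twist": 0},
    {"claw": 0.0, "travel": [0, 0, -0.141], "twist": 0}
  ]
}}

```text
t: 25.7
eef_pos: [521.7, -30.5, 211.7]
tcp_rot: [0.667, 0.745, 0.0, 0.0]
ft_force: [-0.2, -0.1, -1.2]
grip_width: 23.4
grip_force: 50.0
```

>>> {"fn": "drive_tool", "kwargs": {
  "motion": [
    {"claw": 0.0, "travel": [0.01, 0, 0], "twist": 0},
    {"claw": 0.0, "travel": [0.025, 0, 0], "twist": 0},
    {"claw": 0.0, "travel": [0.04, 0, 0], "twist": 0},
    {"claw": 0.0, "travel": [0.055, 0, 0], "twist": 0},
    {"claw": 0.0, "travel": [0.07, 0, 0], "twist": 0},
    {"claw": 0.0, "travel": [0.083, 0, 0], "twist": 0},
    {"claw": 0.0, "travel": [0.092, 0, 0], "twist": 0},
    {"claw": 0.0, "travel": [0.097, 0, 0], "twist": 0}
  ]
}}

```text
t: 26.7
eef_pos: [511.0, 66.4, 210.6]
tcp_rot: [0.667, 0.745, -0.0, 0.0]
ft_force: [-0.3, -0.4, 0.5]
grip_width: 23.4
grip_force: 50.0
```

>>> {"fn": "drive_tool", "kwargs": {
  "motion": [
    {"claw": 0.0, "travel": [0, 0, 0], "twist": 0},
    {"claw": 0.0, "travel": [0, 0, 0], "twist": 0},
    {"claw": 0.0, "travel": [0, 0, 0], "twist": 0},
    {"claw": 0.0, "travel": [0, 0, 0], "twist": 0},
    {"claw": 0.0, "travel": [0, 0, 0], "twist": 0},
    {"claw": 0.0, "travel": [0, 0, 0], "twist": 0},
    {"claw": 0.0, "travel": [0, 0, 0], "twist": 0},
    {"claw": 0.0, "travel": [0, 0, 0], "twist": 0}
  ]
}}

```text
t: 27.7
eef_pos: [511.0, 65.9, 210.6]
tcp_rot: [0.667, 0.745, -0.0, 0.0]
ft_force: [0.6, -0.4, -0.7]
grip_width: 23.4
grip_force: 50.0
```

```bash
sed -i 's/100:280,120:360/70:250,120:360/' look.py; python3 look.py k
python3 - <<'E'
from h import *
p=env.read_camera('top'); cv2.imwrite('pics/l.png',p['color'][:,:,::-1])
for t in ['clip_wings','clip_tips','slide_mid']:
    print(t,[(np.round(a['point'],1),round(a['p'],2)) for a in env.place_of(p,t)[:2]])
q=env.trace(p,'slide_mid')
if q: P=pts(p,q[0]['pixels']);print(P.min(0),P.max(0))
E
```

```text
clip_mid [(array([508.3,  63.5, 206.4]), 0.73), (array([503.8, 112.5, 206.7]), 0.23)]
clip_wings [(array([515. ,  34.4, 199.8]), 0.89)]
clip_tips [(array([503.2, 112.8, 204.8]), 0.64)]
slide_mid [(array([506.7, 139.5, 208.4]), 0.5)]
slide_mid 0.62 73 [490.994 110.96  208.629] [514.044 145.657 214.305] [[-0.526 -0.85  -0.014]
 [ 0.004 -0.019  1.   ]]
clip_mid 0.62 294 [496.816  23.594 180.481] [526.213 109.438 228.769] [[-0.084  0.293  0.952]
 [ 0.996  0.038  0.076]]
[511.039  65.902 210.607] [-0.077 -0.335 -0.256] 23.708774098057376
clip_wings [(array([514.7,  37.4, 205.2]), 0.38)]
clip_tips []
slide_mid []
```

View pics/k.png

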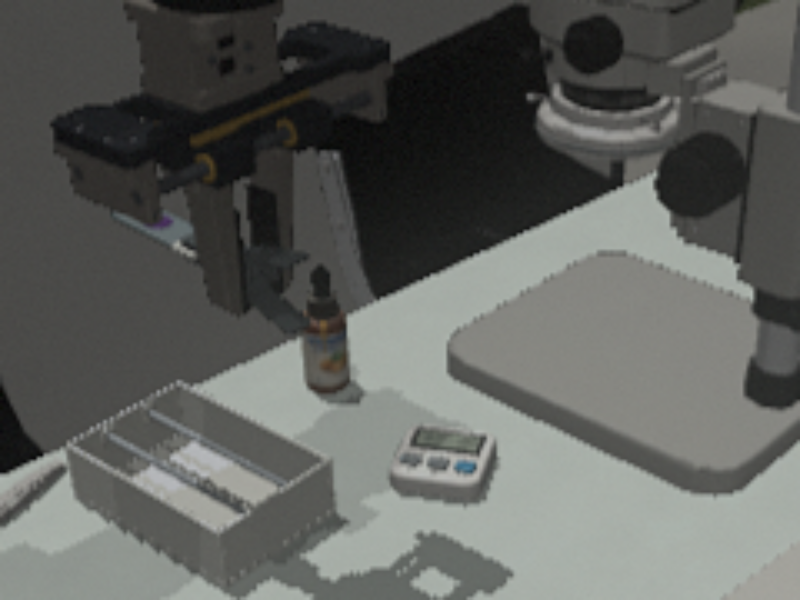

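The slide lies level at (160,230) with its smear on the upper face. Its centre is at about (507,139,208), over the middle of the trough, and nothing is moving. Handing in.

```bash
python3 -c "
from rig import env
print(env.sign_off())"
```

```text
the job is handed in; nothing more can be done
None
```

The job is handed in: the clip holds the slide level, smeared face up and still, with its centre about 16 cm above the rim and within about 5 mm of the trough's middle by the last camera check; the hand-in gave no verdict.

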